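# Stand the kitchen-roll holder up

## Task

Two paper-roll holders have fallen over on the worktop. Stand the taller one upright again: take its post and swing it up, keeping the lower edge of its base on the worktop as the pivot, until it stands on its base just where it fell, and let go. Leave the shorter holder lying as it is.

Things in the scene. Friction and masses are not known exactly. Their poses are not given: they have to be found in the camera images.
- tall_stand_mid (a point): Taller holder, to be raised: smooth round steel post, 24 mm thick, in a dark wooden base 90 x 90 x 18 mm; 250 mm from underside to post end; 0.45 kg, bottom-heavy. Point: on the post axis, 125 mm from the underside; z runs along the post, x to the base side lying on the worktop. Post points roughly to the left (+y), sloping down 8.5 degrees to its resting end; it turns in a pinch of 8 to 25 N (firmer is steadier).
- tall_stand_edge (a point): Middle of the pivot edge of the taller holder: the lower edge of its base's underside, 45 mm from the post axis (+x in the holder's axes), level with the underside; 3 mm above the worktop at the start. Same axes as the holder.
- short_stand_mid (a point): Shorter holder, also lying, to be left alone: same base and post thickness, but only 150 mm from underside to post end. Point: on the post axis, 75 mm from the underside; z along the post. Either holder may be the left one.
Mind the look-alikes: they are no part of the job. Leave any purple or yellow look-alike of the part that bears tall_stand_mid alone.

How it is judged:
At the end, for the whole second after the job is handed in: The taller holder stands upright on its base on the worktop (within 10 degrees, centre within 10 mm of 125 mm height), its pivot edge within 80 mm of where it lay; the shorter holder is within 30 mm of where it lay (angle between tall_stand_mid's own z axis and vertical below 0.17 rad and height (world z) of tall_stand_mid between 0.115 and 0.135 m and distance of tall_stand_edge from where it was at the start of the episode below 0.08 m and distance of short_stand_mid from where it was at the start of the episode below 0.03 m); the robot touches nothing.
It fails at once if the taller holder is lifted clear of the worktop instead of pivoted (pivot edge over 40 mm up) (height (world z) of tall_stand_edge above 0.04 m).
It fails at once if the shorter holder is pushed more than 30 mm (distance of short_stand_mid from where it was at the start of the episode above 0.03 m).
It also fails if it takes over 42 s, if anything falls off the work surface, if the arm or the gripper's body presses on something with over 40 N, if the wrist force passes 120 N, or if a joint passes its speed limit or range.

## Robot

A 6-joint arm with a two-finger parallel gripper is mounted at the origin on the work surface. World frame = base frame: x ahead of the robot, y to its left, z up, the work surface at z = 0. Lengths are in m, angles in rad, forces in N, time in s.
With the tool pointing down it reaches from about 0.275 to 0.85 m from the base axis. Payload 5.2 kg.
Tool frame: the origin (TCP) lies midway between the tips of the shut fingers; the grasp point (between the pads) lies 19 mm behind it; x points along the fingers, z is the direction in which the jaws open and shut, and the axes are right-handed (so a half turn about x gives the same grasp; the last joint's range is limited). The gripper opens to 85 mm and grips with 20 to 120 N. Pads are 22 mm wide; open, the fingers measure 114 mm over their backs; the gripper's body (76 mm by 85 mm) begins 54 mm behind the grasp point. The pads swing forward as they close: fully open they stand 13 mm farther back than shut.
Start: joints at [0.919, 0.259, 1.535, -0, 1.348, -0.203], TCP at [0.239, 0.496, 0.231] pointing down, gripper open.
Joint ranges: [-3.14, 3.14], [-0.91, 2.08], [0.19, 2.58], [-1.22, 4.36], [0.22, 2.71], [-3.12, 3.12]. Speed limits (rad/s): [2.57, 2.57, 3.14, 3.14, 3.14, 3.14].

## Interface

Orientations are given as a rotation vector (axis times angle).
In Python, from cell import r, cams gives the robot as it stands.
- The arm moves only by the tool step_arm, never from a script. Its argument "commands" is text: rows parted by semicolons, each of 6 numbers parted by spaces: the shift along the world's x, y, z each as a share of 0.5 m, from -1 to 1, then the turn, a rotation vector about the world's x, y, z each as a share of 30 degrees, from -1 to 1. A call has 1 to 20 rows; each row is the pose to reach, as a shift and turn from the pose commanded when the call began; what a row does not reach only later rows make up. A row lasts 1/12 s, in which the tool goes at most 41.7 mm and 7.16 degrees, less where a joint would pass 70% of its speed; a pose out of reach is approached as far as the arm can. A call with a number of a shift or a turn outside -1 to 1 is refused whole. A call with a gripper value outside its range is refused whole. "fingers" is the finger opening in mm, from 0 to 85.4, set as the call begins (left out, the last holds). The fingers move at their own pace and stop on an object; the grip force is fixed at half the most. Time passes only in rows, so rows that repeat a pose let the fingers close. It gives the time, the measured TCP pose, the force and the opening at its end, in the units of the state.
- r.observe(): the state, without advancing time (a new reading comes with each control period).
- cams.read_camera(name): name is "scene" or "top" or "wrist"; returns a dict with "pixels" (480x640x3 uint8, red, green, blue), "fx", "fy", "cx", "cy" (pixels), "k1" (the pictures are not rectified: a ray, as slopes to the right and down, at radius r is drawn at 1 + k1 r^2 times it, then the intrinsics apply), "rvec" (rotation vector, rad) and "tvec" (3), from world to camera coordinates, as OpenCV has them. Camera axes: x right, y down, z forward; pixel columns grow to the right and rows downward; lengths in m; the calibration is good to about 2 mm. A picture is of the moment at which its call begins. There is no depth.
- r.hand_in(): hands the job in, once; it reports no verdict.
The state is a dict: "time_s": time; "joints": joint angles; "qd": joint speeds; "effort": joint torques, N m; "eef_pos": TCP position; "tcp_rot": TCP orientation; "force": force on the tool from outside, world axes, zero at the start; "ft_torque": the same for the moment, N m; "gripper_width": finger opening in m.
Only numpy, scipy, OpenCV 4.12 (cv2) and the standard library are available. Lean on these libraries where they do the work, as an engineer would, in place of code of your own. Each camera call takes 0.05 s, during which the arm holds its last target.

## Working session

There is one attempt and no reset: what is moved stays moved. The work goes in short steps, Python scripts to look and compute and a tool call to move; the robot and the scene stay as the last step left them, time stands still between calls to the robot, and variables do not carry over. Pictures are saved under pics/ and viewed, and the job is handed in when it is done.

Besides the shell and the picture viewer there is one more tool, called as name(argument=value, ...), one argument or row to a line, values as JSON. step_arm: Moves the arm, as the interface text tells. Shift numbers are shares of 0.5 m and turn numbers shares of 30 degrees, none past 1 either way. Its arguments: {"type":"object","properties":{"commands":{"type":"string"},"fingers":{"type":"number"}},"required":["commands"]}

```bash
ls; mkdir -p pics; python3 - <<'E'
from cell import r,cams
import cv2
print(r.observe())
for n in ["scene","top","wrist"]:
    c=cams.read_camera(n)
    cv2.imwrite(f"pics/{n}0.png",c["pixels"][:,:,::-1])
    print(n,{k:c[k] for k in c if k!="pixels"})
E
```

```text
pics
{'time_s': 0.0, 'joints': array([ 9.19206284e-01,  2.59362028e-01,  1.53612007e+00, -2.19783466e-05,
        1.34800027e+00, -2.02771774e-01]), 'qd': array([ 7.11622850e-04,  7.40277475e-06,  2.13919125e-04,  9.69640675e-04,
        1.32800424e-03, -9.15545786e-05]), 'effort': array([-2.28665871e-03, -4.46035910e+01, -2.90567082e+01, -2.90583066e-04,
        1.18914663e-02, -4.53885821e-05]), 'eef_pos': array([0.2382789 , 0.49509792, 0.23044962]), 'tcp_rot': array([-0.87335824,  1.39051834,  0.8722384 ]), 'force': array([ 0.01848769, -0.03606471, -0.13925755]), 'ft_torque': array([-0.01822028, -0.01202108, -0.04425256]), 'gripper_width': 0.08520058306760274}
scene {'fx': 457.8297920665767, 'fy': 457.8297920665767, 'cx': 319.4465516945305, 'cy': 238.60406289930654, 'k1': -0.12116904844591965, 'rvec': array([ 2.18865314,  0.836346  , -0.376905  ]), 'tvec': array([-0.40253412, -0.24729781,  1.17834086])}
top {'fx': 513.5960763138237, 'fy': 513.5960763138237, 'cx': 315.19600798003194, 'cy': 230.59278683980287, 'k1': -0.05830999438862079, 'rvec': array([ 1.9547801 , -2.28006488,  0.23324809]), 'tvec': array([0.02724572, 0.57849811, 0.83636309])}
wrist {'fx': 430.50996290030497, 'fy': 430.50996290030497, 'cx': 322.9482304212613, 'cy': 239.54950678884725, 'k1': -0.019397653182261783, 'rvec': array([-2.44091188, -1.53213366, -0.2266978 ]), 'tvec': array([-0.55034841, -0.03844942,  0.37918927])}
```

View pics/scene0.png

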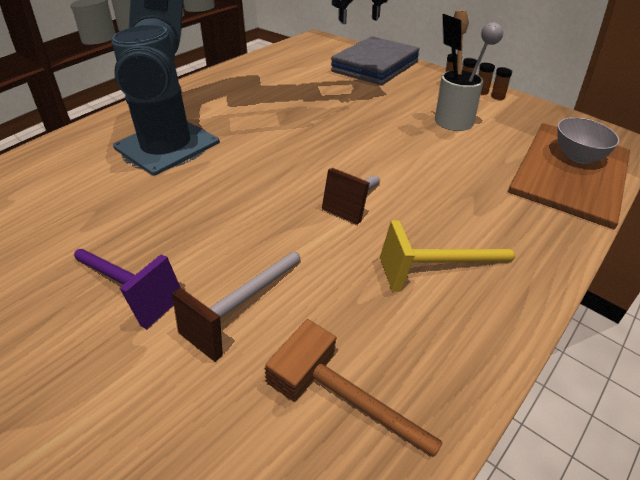

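View pics/top0.png

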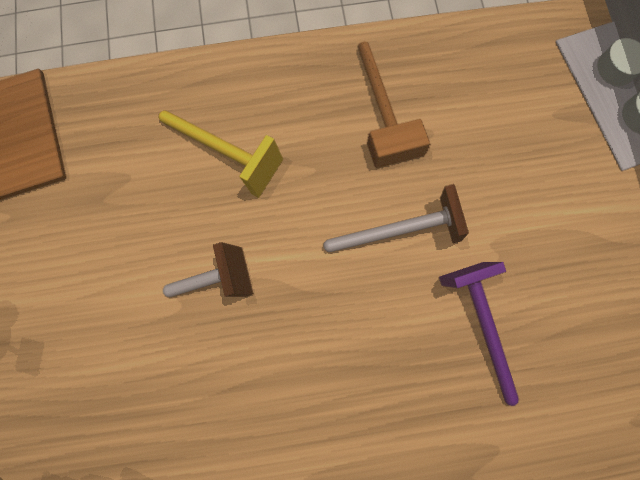

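View pics/wrist0.png

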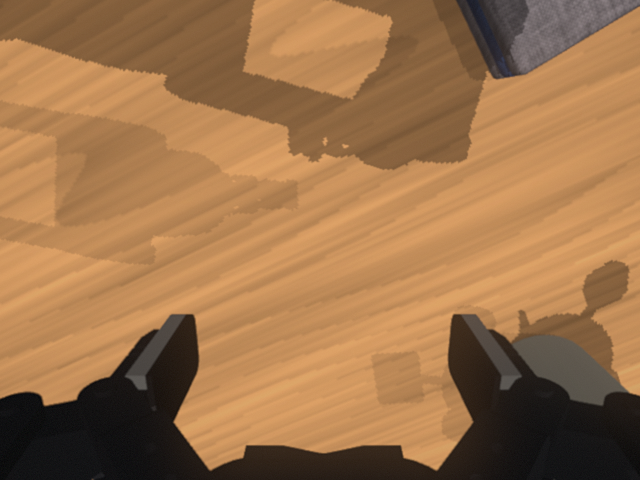

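The top view shows the tall holder with its post from (328,246) to its base near (455,213). The purple look-alike is close by at (475,272), and the short holder is at (168,291)–(235,270). I'll measure these next.

```bash
cat > h.py <<'E'
import numpy as np,cv2
from cell import r,cams
from scipy.spatial.transform import Rotation as R
def ray(c,uv):
    K=np.array([[c['fx'],0,c['cx']],[0,c['fy'],c['cy']],[0,0,1]])
    p=cv2.undistortPoints(np.array([[uv]],float),K,np.array([c['k1'],0,0,0.]))[0,0]
    M=cv2.Rodrigues(np.array(c['rvec']))[0]
    o=-M.T@c['tvec']; d=M.T@np.array([p[0],p[1],1]); return o,d/np.linalg.norm(d)
def onz(c,uv,z):
    o,d=ray(c,uv); return o+d*(z-o[2])/d[2]
def tri(c1,u1,c2,u2):
    o1,d1=ray(c1,u1);o2,d2=ray(c2,u2)
    s=np.linalg.lstsq(np.c_[d1,-d2],o2-o1,rcond=None)[0]
    a=o1+s[0]*d1;b=o2+s[1]*d2
    return (a+b)/2,np.linalg.norm(a-b)
def blobs(img,kind,amin=150):
    hsv=cv2.cvtColor(img,cv2.COLOR_RGB2HSV)
    if kind=='grey': m=(hsv[...,1]<50)&(hsv[...,2]>60)
    else: m=(hsv[...,2]<110)&((hsv[...,0]<14)|(hsv[...,0]>170))&(hsv[...,1]>60)
    m=cv2.morphologyEx(m.astype(np.uint8),cv2.MORPH_OPEN,np.ones((3,3)))
    n,l,s,ce=cv2.connectedComponentsWithStats(m)
    out=[]
    for i in range(1,n):
        if s[i,4]>amin:
            pts=np.argwhere(l==i)[:,::-1].astype(np.float32)
            out.append((s[i,4],ce[i],cv2.minAreaRect(pts),pts))
    return out
E
python3 - <<'E'
from h import *
for n in ["top","scene"]:
    c=cams.read_camera(n)
    for k in ['grey','brown']:
        for a,ce,rect,p in blobs(c['pixels'],k):
            print(n,k,a,ce.round(1),cv2.boxPoints(rect).round(1).tolist())
c=cams.read_camera("top")
pts=dict(tip=(325,246.5),root=(448,215),bc1=(447,187),bc2=(456,185),bc3=(467,234),bc4=(457,242))
for k,v in pts.items(): print(k,[onz(c,v,z).round(3).tolist() for z in(0.003,.012,.045,.09)])
print('short',onz(c,(168,291),.012),onz(c,(220,275),.04))
cv2.imwrite('pics/z1.png',cv2.resize(c['pixels'][170:300,310:520,::-1],None,fx=3.8,fy=3.8,interpolation=cv2.INTER_CUBIC))
c=cams.read_camera("scene")
cv2.imwrite('pics/z2.png',cv2.resize(c['pixels'][240:370,160:310,::-1],None,fx=4.5,fy=4.5,interpolation=cv2.INTER_CUBIC))
E
```

```text
top grey 19599 [176.1  24.2] [[-0.0, 0.0], [533.0, 0.0], [533.0, 75.0], [0.0, 75.0]]
top grey 8328 [611.1  76.7] [[557.0, 0.0], [639.0, 0.0], [639.0, 169.0], [557.0, 169.0]]
top grey 1581 [387.4 230.6] [[322.0, 238.89999389648438], [447.6000061035156, 208.39999389648438], [450.8999938964844, 221.8000030517578], [325.29998779296875, 252.3000030517578]]
top grey 704 [192.  282.8] [[161.6999969482422, 285.79998779296875], [216.89999389648438, 268.3999938964844], [220.6999969482422, 280.6000061035156], [165.60000610351562, 298.0]]
top brown 540 [456.1 210.1] [[442.8999938964844, 187.39999389648438], [454.0, 184.10000610351562], [468.5, 234.0], [457.5, 237.1999969482422]]
top brown 521 [223.1 269.1] [[212.39999389648438, 244.1999969482422], [223.8000030517578, 241.8000030517578], [234.89999389648438, 293.6000061035156], [223.5, 296.0]]
scene grey 3461 [80.5 18.1] [[30.0, 0.0], [129.0, 0.0], [129.0, 43.0], [30.0, 43.0]]
scene grey 302 [198.    4.7] [[184.0, 0.0], [213.0, 0.0], [213.0, 10.0], [184.0, 10.0]]
scene grey 20394 [456.5  35. ] [[242.0, 0.0], [607.0, 0.0], [607.0, 108.0], [242.0, 
[... 3678 characters left out ...]
79296875, 433.6000061035156]]
tip [[0.555, -0.077, 0.003], [0.553, -0.076, 0.012], [0.548, -0.075, 0.045], [0.54, -0.072, 0.09]]
root [[0.579, -0.314, 0.003], [0.577, -0.311, 0.012], [0.571, -0.301, 0.045], [0.562, -0.287, 0.09]]
bc1 [[0.632, -0.323, 0.003], [0.63, -0.32, 0.012], [0.622, -0.31, 0.045], [0.611, -0.296, 0.09]]
bc2 [[0.634, -0.341, 0.003], [0.631, -0.338, 0.012], [0.623, -0.327, 0.045], [0.612, -0.312, 0.09]]
bc3 [[0.538, -0.342, 0.003], [0.536, -0.339, 0.012], [0.531, -0.328, 0.045], [0.525, -0.313, 0.09]]
bc4 [[0.526, -0.32, 0.003], [0.524, -0.317, 0.012], [0.52, -0.307, 0.045], [0.514, -0.293, 0.09]]
short [0.51595987 0.21589631 0.012     ] [0.52656939 0.11489802 0.04      ]
```

```bash
cat >> h.py <<'E'
h=np.array([-0.080,0.997,0]);h/=np.linalg.norm(h)
n=np.array([h[1],-h[0],0]); zz=np.array([0,0,1.])
edge=np.array([.573,-.3255,.0])
def toolR(tilt,sg): # tilt + : tool points toward +h
    t=np.radians(tilt); x=-np.cos(t)*zz+np.sin(t)*h; z=sg*n
    return np.c_[x,np.cross(z,x),z]
E
python3 - <<'E'
from h import *
o=r.observe(); R0=R.from_rotvec(o['tcp_rot']).as_matrix(); print(R0.round(3))
c=cams.read_camera('wrist'); M=cv2.Rodrigues(c['rvec'])[0]; C=-M.T@c['tvec']
print('cam in tool',R0.T@(C-o['eef_pos']), 'view dir',R0.T@M[2])
for sg in(1,-1):
  for t in(-35,0,46):
    print(sg,t,np.degrees(R.from_matrix(toolR(t,sg)@R0.T).as_rotvec()).round(1))
c=cams.read_camera('top')
for p in [(505,263),(440,278),(445,286),(512,402),(370,145),(376,166),(429,149)]: print(p,onz(c,p,.09).round(3),onz(c,p,0).round(3))
# cross-check triangulation of tip & root
s=cams.read_camera('scene')
print(tri(c,(325.5,245.5),s,(296,257)),tri(c,(448,215.2),s,(215,311)))
E
```

```text
[[-0.    -0.901  0.434]
 [-0.     0.434  0.901]
 [-1.     0.    -0.   ]]
cam in tool [-0.14271369  0.07301595  0.00110054] view dir [ 9.56522364e-01 -2.91658977e-01  8.75029742e-05]
1 -35 [-30.2 -20.7 -57.8]
1 0 [  0.   -0.  -59.7]
1 46 [ 39.6  27.2 -56.4]
-1 -35 [-23.8  34.8 115.9]
-1 0 [  0.    0.  120.3]
-1 46 [ 31.2 -45.5 112.7]
(505, 263) [ 0.466 -0.366  0.09 ] [ 0.474 -0.401  0.   ]
(440, 278) [ 0.459 -0.252  0.09 ] [ 0.465 -0.276  0.   ]
(445, 286) [ 0.445 -0.258  0.09 ] [ 0.449 -0.282  0.   ]
(512, 402) [ 0.245 -0.328  0.09 ] [ 0.229 -0.36   0.   ]
(370, 145) [ 0.705 -0.178  0.09 ] [ 0.738 -0.194  0.   ]
(376, 166) [ 0.666 -0.182  0.09 ] [ 0.695 -0.198  0.   ]
(429, 149) [ 0.683 -0.279  0.09 ] [ 0.713 -0.305  0.   ]
(array([ 0.55474577, -0.07826659,  0.00923849]), np.float64(0.002102697984323331)) (array([ 0.57288993, -0.28865066,  0.05890268]), np.float64(0.019248539835100418))
```

View pics/z1.png

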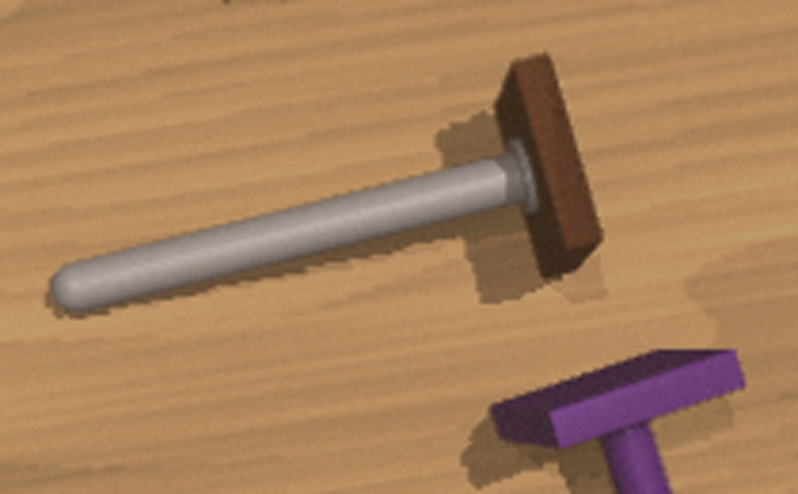

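View pics/z2.png

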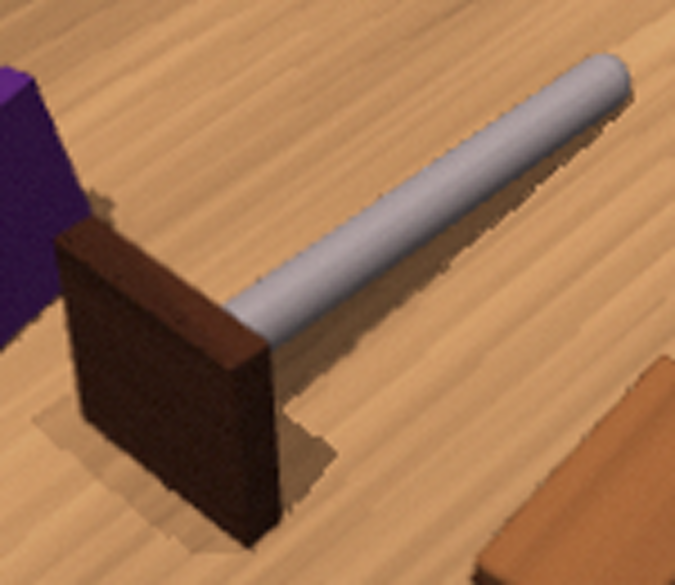

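```bash
python3 - <<'E'
from h import *
c=cams.read_camera('top');s=cams.read_camera('scene')
a=onz(s,(178.4,331.6),.003);b=onz(s,(216,361.8),.003);print('edge scene',a,b,(a+b)/2)
d=b-a; print('n',d/np.linalg.norm(d),np.linalg.norm(d))
for cc,p,q in((s,(172.7,293.3),(212.2,322.2)),(c,(468.7,232.4),(454.2,184))):
    a=onz(cc,p,.092);b=onz(cc,q,.092);d=b-a;print('top edge',a,b,(a+b)/2,d/np.linalg.norm(d),np.linalg.norm(d))
# axis by post centreline in top
p=onz(c,(325.5,245.5),.012);q=onz(c,(400,227.5),.03);print(p,q,(p-q)/np.linalg.norm(p-q))
E
```

```text
edge scene [ 0.52631284 -0.32781546  0.003     ] [ 0.61701547 -0.32185002  0.003     ] [ 0.57166415 -0.32483274  0.003     ]
n [0.9978442  0.06562743 0.        ] 0.09089859649826965
top edge [ 0.5298214  -0.31670267  0.092     ] [ 0.6173277  -0.30988073  0.092     ] [ 0.57357455 -0.3132917   0.092     ] [0.99697495 0.07772359 0.        ] 0.08777181791969688
top edge [ 0.52661638 -0.31541398  0.092     ] [ 0.61342672 -0.30868004  0.092     ] [ 0.57002155 -0.31204701  0.092     ] [0.99700491 0.07733834 0.        ] 0.0870711218672903
[ 0.55495939 -0.07732524  0.012     ] [ 0.56391822 -0.21453267  0.03      ] [-0.06460413  0.98943305 -0.12980197]
```

```bash
sed -i 's/^h=np.array.*;h/h=np.array([-0.073,0.997,0]);h/; s/^edge=.*/edge=np.array([.572,-.325,.0])/' h.py; cat >> h.py <<'E'
def delta(P,Rt):
    o=r.observe(); Rc=R.from_rotvec(o['tcp_rot']).as_matrix()
    return (np.array(P)-o['eef_pos'])/.5, np.degrees(R.from_matrix(Rt@Rc.T).as_rotvec())/30
E
grep -n "^h=\|^edge" h.py
```

```text
28:h=np.array([-0.073,0.997,0]);h/=np.linalg.norm(h)
30:edge=np.array([.572,-.325,.0])
```

step_arm(
  commands="0.34 -0.9 0.06 0 0 -1;0.34 -0.9 0.06 0 0 -1;0.34 -0.9 0.06 0 0 -1;0.34 -0.9 0.06 0 0 -1;0.34 -0.9 0.06 0 0 -1;0.34 -0.9 0.06 0 0 -1;0.34 -0.9 0.06 0 0 -1;0.34 -0.9 0.06 0 0 -1;0.34 -0.9 0.06 0 0 -1;0.34 -0.9 0.06 0 0 -1;0.34 -0.9 0.06 0 0 -1;0.34 -0.9 0.06 0 0 -1;0.34 -0.9 0.06 0 0 -1;0.34 -0.9 0.06 0 0 -1",
  fingers=85,
)

```text
time_s: 1.77
eef_pos: [0.4089, 0.0445, 0.2613]
tcp_rot: [-0.466, 1.52, 0.466]
force: [-0.8, -0.2, 0.2]
gripper_width: 0.0849
```

step_arm(
  commands="0.33 -0.8 0 0 0 -1;0.33 -0.8 0 0 0 -1;0.33 -0.8 0 0 0 -1;0.33 -0.8 0 0 0 -1;0.33 -0.8 0 0 0 -1;0.33 -0.8 0 0 0 -1;0.33 -0.8 0 0 0 -1;0.33 -0.8 0 0 0 -1;0.33 -0.8 0 0 0 -1;0.33 -0.8 0 0 0 -1;0.33 -0.8 0 0 0 -1;0.33 -0.8 0 0 0 -1;0.33 -0.8 0 0 0 -1",
)

```text
time_s: 2.85
eef_pos: [0.5741, -0.3532, 0.2601]
tcp_rot: [-0.058, 1.571, 0.061]
force: [0.2, 0.6, 0.4]
gripper_width: 0.0849
```

```bash
python3 - <<'E'
from h import *
o=r.observe();print(o['time_s'],o['eef_pos'],o['joints'])
for t in(0,23,46,-35):print(t,delta((.574,-.356,.147),toolR(t,1)))
E
```

```text
2.85 [ 0.57413376 -0.35320684  0.26010482] [-7.16986080e-01  4.73470117e-01  1.15110817e+00  6.46561781e-04
  1.51940998e+00 -7.92376457e-01]
0 (array([-0.00026752, -0.00558633, -0.22620964]), array([-0.00393906, -0.00263397, -0.00432996]))
23 (array([-0.00026752, -0.00558633, -0.22620964]), array([ 0.76061454,  0.05424948, -0.00474084]))
46 (array([-0.00026752, -0.00558633, -0.22620964]), array([ 1.52516347,  0.11119664, -0.00503316]))
-35 (array([-0.00026752, -0.00558633, -0.22620964]), array([-1.16739901, -0.08907516, -0.00348036]))
```

step_arm(
  commands="0 0 -0.2 0.77 0.056 0;0 0 -0.2 0.77 0.056 0;0 0 -0.2 0.77 0.056 0;0 0 -0.2 0.77 0.056 0;0 0 -0.2 0.77 0.056 0",
)

```text
time_s: 3.27
eef_pos: [0.5723, -0.353, 0.157]
tcp_rot: [0.267, 1.565, 0.38]
force: [-0.1, 0.7, 1.2]
gripper_width: 0.0852
```

step_arm(
  commands="0 0 0 0.77 0.056 0;0 0 0 0.77 0.056 0;0 0 0 0.77 0.056 0;0 0 0 0.77 0.056 0;0 0 0 0.77 0.056 0",
)

```text
time_s: 3.68
eef_pos: [0.5737, -0.3535, 0.1599]
tcp_rot: [0.581, 1.506, 0.691]
force: [0.3, 0.1, -0.4]
gripper_width: 0.0848
```

```bash
python3 - <<'E'
from h import *
o=r.observe();print(o['time_s'],o['eef_pos'],o['joints'])
for t in(0,46,-35):print(t,delta((.574,-.356,.147),toolR(t,1)))
E
```

```text
3.6833 [ 0.57373202 -0.35350797  0.15990658] [-0.92985626  0.94550781  0.79334404  0.46156107  2.08056604 -0.91934033]
0 (array([ 0.00053596, -0.00498407, -0.02581317]), array([-1.54431142, -0.11510608, -0.001921  ]))
46 (array([ 0.00053596, -0.00498407, -0.02581317]), array([-0.01514088, -0.00219622, -0.00249063]))
-35 (array([ 0.00053596, -0.00498407, -0.02581317]), array([-2.70781675e+00, -2.00933382e-01, -1.29583545e-03]))
```

step_arm(
  commands="-0.02 0.2 0.12 -0.9 -0.067 0;-0.02 0.2 0.12 -0.9 -0.067 0;-0.02 0.2 0.12 -0.9 -0.067 0;-0.02 0.2 0.12 -0.9 -0.067 0;-0.02 0.2 0.12 -0.9 -0.067 0",
)

```text
time_s: 4.1
eef_pos: [0.5659, -0.2482, 0.2297]
tcp_rot: [0.186, 1.557, 0.32]
force: [1.3, 0.3, 0.6]
gripper_width: 0.0851
```

step_arm(
  commands="0 0.2 0 -0.9 -0.067 0;0 0.2 0 -0.9 -0.067 0;0 0.2 0 -0.9 -0.067 0;0 0.2 0 -0.9 -0.067 0;0 0.2 0 -0.9 -0.067 0",
)

```text
time_s: 4.52
eef_pos: [0.5631, -0.149, 0.2236]
tcp_rot: [-0.175, 1.557, -0.045]
force: [-0.5, 0.4, -0.7]
gripper_width: 0.0847
```

step_arm(
  commands="0 0 -0.1 -0.9 -0.067 0;0 0 -0.1 -0.9 -0.067 0;0 0 -0.1 -0.9 -0.067 0;0 0 -0.1 -0.9 -0.067 0;0 0 -0.1 -0.9 -0.067 0;0 0 -0.1 -0.9 -0.067 0",
)

```text
time_s: 5.02
eef_pos: [0.5632, -0.1537, 0.1707]
tcp_rot: [-0.532, 1.496, -0.414]
force: [0.3, -0.2, -0.7]
gripper_width: 0.0852
```

```bash
python3 - <<'E'
from h import *
o=r.observe();print(o['time_s'],o['eef_pos'],o['joints'])
print(delta((.558,-.132,.111),toolR(-35,1)));print(delta((.5629,-.2009,.0127),toolR(-35,1)))
for n in('wrist','top'):
  cv2.imwrite(f'pics/{n}1.png',cams.read_camera(n)['pixels'][...,::-1])
E
```

```text
5.0167 [ 0.56322615 -0.15366892  0.17069197] [-0.11612217  0.37283401  1.69967991 -0.69667856  1.05917416  0.15479639]
(array([-0.0104523 ,  0.04333784, -0.11938393]), array([-0.00852385, -0.00505431, -0.00790036]))
(array([-0.0006523 , -0.09446216, -0.31598393]), array([-0.00852385, -0.00505431, -0.00790036]))
```

View pics/wrist1.png

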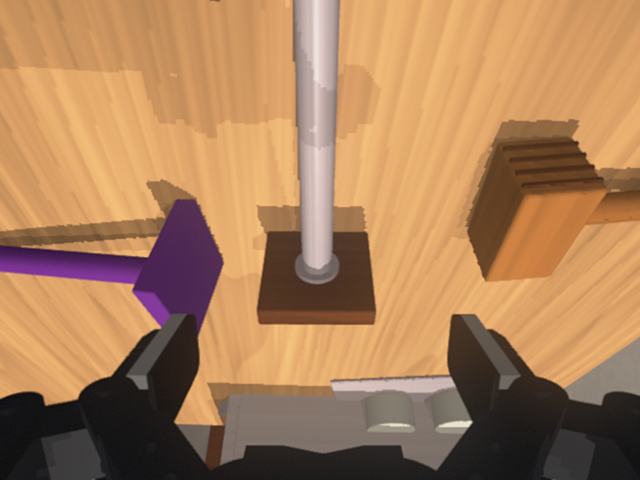

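The wrist view shows the post at column 317, centred between the fingertips (about 197 and 450). The purple base and the mallet are both clear of the fingers, so I'll go in along the tool axis.

step_arm(
  commands="-0.006 0 -0.1 0 0 0;-0.006 -0.025 -0.217 0 0 0;-0.006 -0.025 -0.217 0 0 0;-0.004 -0.05 -0.25 0 0 0;-0.002 -0.072 -0.285 0 0 0;-0.001 -0.094 -0.316 0 0 0;-0.001 -0.094 -0.316 0 0 0;-0.001 -0.094 -0.316 0 0 0",
)

```text
time_s: 5.78
eef_pos: [0.5628, -0.2036, 0.0136]
tcp_rot: [-0.529, 1.495, -0.421]
force: [0.4, -1.0, -1.2]
gripper_width: 0.085
```

```bash
python3 - <<'E'
from h import *
o=r.observe();print(o['time_s'],o['eef_pos'],o['force'])
for n in('wrist','top','scene'):
  cv2.imwrite(f'pics/{n}2.png',cams.read_camera(n)['pixels'][...,::-1])
E
```

```text
5.7833 [ 0.56277508 -0.20357538  0.01356115] [ 0.43576343 -0.97675282 -1.16305158]
```

View pics/wrist2.png

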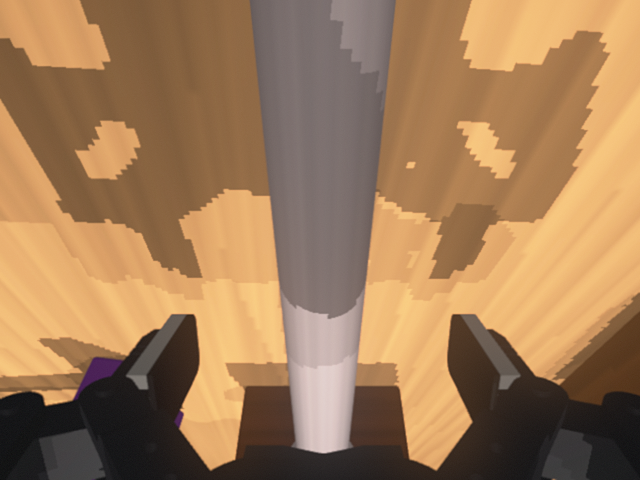

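View pics/scene2.png

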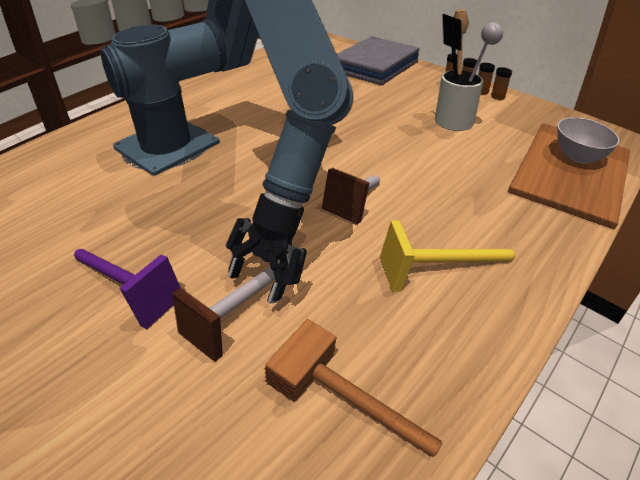

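The post runs between the open fingers, roughly centred, so I'll close.

step_arm(
  commands="0 0 0 0 0 0;0 0 0 0 0 0;0 0 0 0 0 0;0 0 0 0 0 0;0 0 0 0 0 0;0 0 0 0 0 0;0 0 0 0 0 0;0 0 0 0 0 0;0 0 0 0 0 0;0 0 0 0 0 0",
  fingers=10,
)

```text
time_s: 6.77
eef_pos: [0.5632, -0.2012, 0.0137]
tcp_rot: [-0.533, 1.493, -0.418]
force: [-1.5, 3.5, 5.5]
gripper_width: 0.0223
```

```bash
cat >> h.py <<'E'
def plan(total,per,off=(0,0,0)):
    # rotate TCP & tool about the edge axis n; commanded pose ~ measured
    o=r.observe(); p0=o['eef_pos']; piv=edge+np.array(off)
    Rot=R.from_rotvec(n*np.radians(1))
    for a in np.arange(per,total+1e-6,per):
        q=R.from_rotvec(n*np.radians(a)).apply(p0-piv)+piv
        print(a,((q-p0)/.5).round(3),(n*a/30).round(3))
E
python3 - <<'E'
from h import *
o=r.observe();print(o['time_s'],o['eef_pos'],o['force'],o['ft_torque'],o['gripper_width'])
plan(27.2,3.4)
E
```

```text
6.7667 [ 0.56317656 -0.20123501  0.01365546] [-1.48453337  3.51872105  5.54455416] [ 0.28328361  0.1673794  -0.26433715] 0.022339265001971427
3.4 [ 0.    -0.002  0.015] [0.113 0.008 0.   ]
6.8 [ 0.    -0.005  0.029] [0.226 0.017 0.   ]
10.2 [ 0.001 -0.009  0.044] [0.339 0.025 0.   ]
13.6 [ 0.001 -0.013  0.058] [0.452 0.033 0.   ]
17.0 [ 0.001 -0.019  0.071] [0.565 0.041 0.   ]
20.4 [ 0.002 -0.025  0.085] [0.678 0.05  0.   ]
23.799999999999997 [ 0.002 -0.032  0.098] [0.791 0.058 0.   ]
27.2 [ 0.003 -0.04   0.11 ] [0.904 0.066 0.   ]
```

step_arm(
  commands="0 -0.002 0.015 0.113 0.008 0;0 -0.005 0.028 0.226 0.017 0;0.001 -0.009 0.042 0.339 0.025 0;0.001 -0.013 0.055 0.452 0.033 0;0.001 -0.019 0.068 0.565 0.041 0;0.002 -0.025 0.082 0.678 0.05 0;0.002 -0.032 0.094 0.791 0.058 0;0.003 -0.04 0.106 0.904 0.066 0;0.003 -0.04 0.106 0.904 0.066 0;0.003 -0.04 0.106 0.904 0.066 0",
)

```text
time_s: 7.6
eef_pos: [0.5649, -0.2228, 0.0663]
tcp_rot: [-0.164, 1.56, -0.05]
force: [0.8, -1.1, -1.7]
gripper_width: 0.0223
```

```bash
python3 - <<'E'
from h import *
o=r.observe();print(o['time_s'],o['eef_pos'],o['force'],o['ft_torque'],o['gripper_width'])
plan(27.2,3.4)
for n in('scene','top'):
  cv2.imwrite(f'pics/{n}3.png',cams.read_camera(n)['pixels'][...,::-1])
E
```

```text
7.6 [ 0.5648556  -0.22276269  0.06630907] [ 0.79946053 -1.14815931 -1.65283077] [-0.17514625 -0.33153449  0.175121  ] 0.02229614446196684
3.4 [ 0.001 -0.008  0.012] [0.113 0.008 0.   ]
6.8 [ 0.001 -0.017  0.023] [0.226 0.017 0.   ]
10.2 [ 0.002 -0.027  0.034] [0.339 0.025 0.   ]
13.6 [ 0.003 -0.037  0.044] [0.452 0.033 0.   ]
17.0 [ 0.003 -0.048  0.054] [0.565 0.041 0.   ]
20.4 [ 0.004 -0.059  0.063] [0.678 0.05  0.   ]
23.799999999999997 [ 0.005 -0.071  0.071] [0.791 0.058 0.   ]
27.2 [ 0.006 -0.083  0.079] [0.904 0.066 0.   ]
```

View pics/scene3.png

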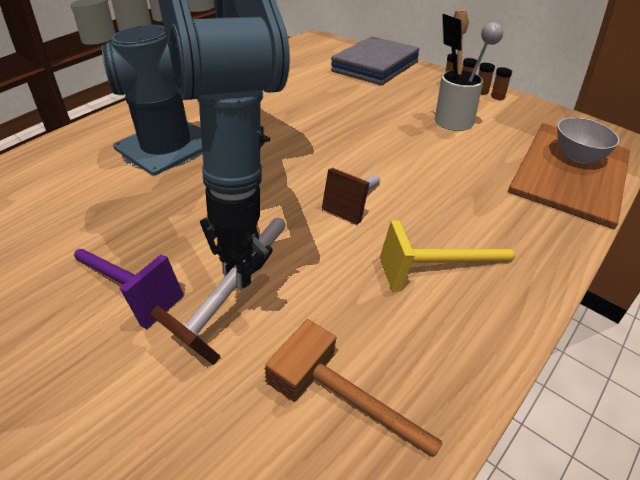

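```bash
python3 - <<'E'
import cv2
a=cv2.imread('pics/scene3.png')[200:380,120:310];b=cv2.imread('pics/top3.png')[150:330,300:530]
cv2.imwrite('pics/z3.png',cv2.resize(a,None,fx=3.3,fy=3.3,interpolation=cv2.INTER_CUBIC))
cv2.imwrite('pics/z4.png',cv2.resize(b,None,fx=3.3,fy=3.3,interpolation=cv2.INTER_CUBIC))
E
```

```text
(no output)
```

View pics/z3.png

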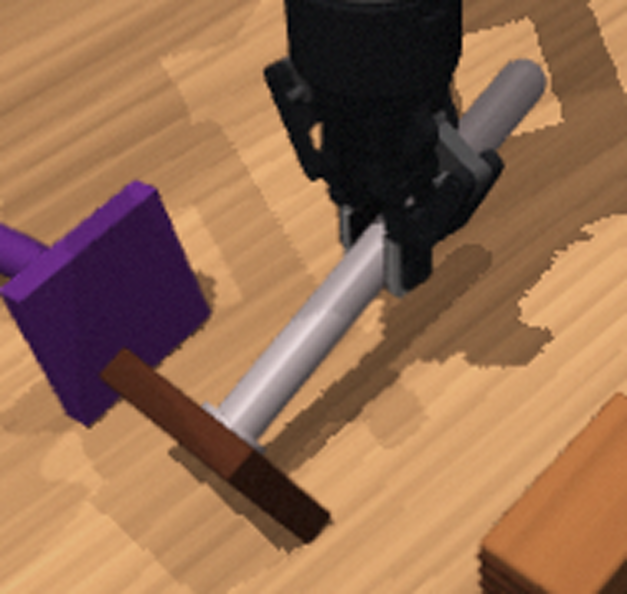

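View pics/z4.png

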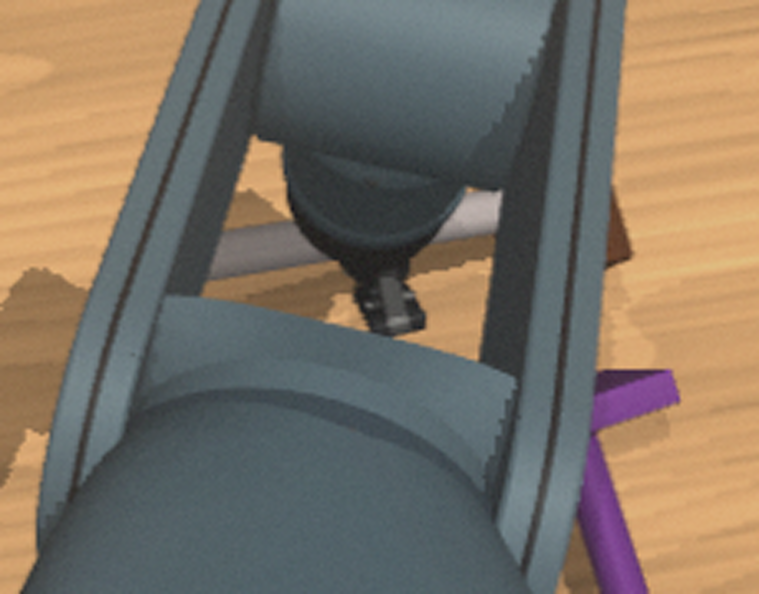

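The holder is pivoting cleanly, with its base corner near (213,364) against (216,362) before. I'll continue.

step_arm(
  commands="0.001 -0.008 0.012 0.113 0.008 0;0.001 -0.017 0.023 0.226 0.017 0;0.002 -0.027 0.034 0.339 0.025 0;0.003 -0.037 0.044 0.452 0.033 0;0.003 -0.048 0.054 0.565 0.041 0;0.004 -0.059 0.063 0.678 0.05 0;0.005 -0.071 0.071 0.791 0.058 0;0.006 -0.083 0.079 0.904 0.066 0;0.006 -0.083 0.079 0.904 0.066 0;0.006 -0.083 0.079 0.904 0.066 0",
)

```text
time_s: 8.53
eef_pos: [0.5673, -0.2614, 0.1074]
tcp_rot: [0.211, 1.565, 0.327]
force: [-2.0, 4.5, 13.7]
gripper_width: 0.0225
```

```bash
python3 - <<'E'
from h import *
o=r.observe();print(o['time_s'],o['eef_pos'],o['force'],o['ft_torque'],o['gripper_width'],o['joints'])
x=R.from_rotvec(o['tcp_rot']).as_matrix()[:,0]; print('tilt',np.degrees(np.arctan2(x@h,-x[2])))
plan(27.2,3.4)
a=cams.read_camera('scene')['pixels'][200:380,80:310,::-1]
cv2.imwrite('pics/z5.png',cv2.resize(a,None,fx=3.3,fy=3.3,interpolation=cv2.INTER_CUBIC))
E
```

```text
8.5333 [ 0.56726683 -0.26138973  0.10737169] [-2.03512626  4.50461079 13.73170797] [1.10510977 0.50589074 0.10355049] 0.022514257844404112 [-0.74481831  0.61732976  1.34051775  0.23427018  1.44180912 -0.88001647]
tilt 19.64378829539556
3.4 [ 0.001 -0.013  0.007] [0.113 0.008 0.   ]
6.8 [ 0.002 -0.026  0.014] [0.226 0.017 0.   ]
10.2 [ 0.003 -0.04   0.019] [0.339 0.025 0.   ]
13.6 [ 0.004 -0.054  0.024] [0.452 0.033 0.   ]
17.0 [ 0.005 -0.068  0.028] [0.565 0.041 0.   ]
20.4 [ 0.006 -0.083  0.031] [0.678 0.05  0.   ]
23.799999999999997 [ 0.007 -0.097  0.033] [0.791 0.058 0.   ]
27.2 [ 0.008 -0.112  0.035] [0.904 0.066 0.   ]
```

View pics/z5.png

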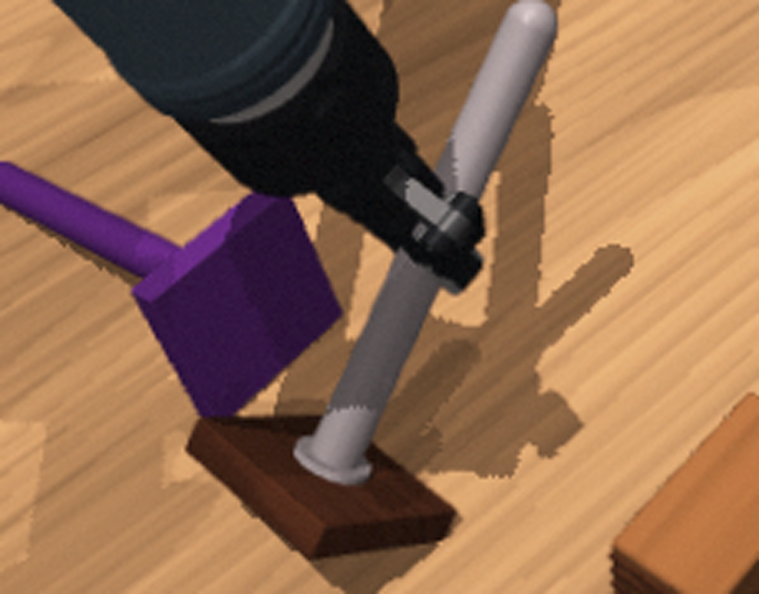

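The tool is taking 14 N upward, so I'm pressing down slightly. I'll add about 2 mm of height in the next swing.

step_arm(
  commands="0.001 -0.013 0.011 0.113 0.008 0;0.002 -0.026 0.018 0.226 0.017 0;0.003 -0.04 0.023 0.339 0.025 0;0.004 -0.054 0.028 0.452 0.033 0;0.005 -0.068 0.032 0.565 0.041 0;0.006 -0.083 0.035 0.678 0.05 0;0.007 -0.097 0.037 0.791 0.058 0;0.008 -0.112 0.039 0.904 0.066 0;0.008 -0.112 0.039 0.904 0.066 0;0.008 -0.112 0.039 0.904 0.066 0",
)

```text
time_s: 9.42
eef_pos: [0.5716, -0.3183, 0.1255]
tcp_rot: [0.586, 1.502, 0.696]
force: [-0.9, 0.7, 8.1]
gripper_width: 0.0219
```

```bash
python3 - <<'E'
from h import *
o=r.observe();print(o['time_s'],o['eef_pos'],o['force'],o['ft_torque'],o['gripper_width'],o['joints'])
x=R.from_rotvec(o['tcp_rot']).as_matrix()[:,0]; print('tilt',np.degrees(np.arctan2(x@h,-x[2])))
plan(10,2)
c=cams.read_camera('scene')
a=c['pixels'][200:380,80:310,::-1]
cv2.imwrite('pics/z6.png',cv2.resize(a,None,fx=3.3,fy=3.3,interpolation=cv2.INTER_CUBIC))
E
```

```text
9.4167 [ 0.57158857 -0.31834661  0.12554221] [-0.93462073  0.69287548  8.13456109] [ 0.85095385 -0.01297854 -0.04698689] 0.02187447473437422 [-0.90809759  0.92058112  0.93489296  0.45693013  1.97069782 -0.9534734 ]
tilt 46.843447735587276
2.0 [ 0.001 -0.009  0.   ] [0.066 0.005 0.   ]
4.0 [ 0.001 -0.018  0.   ] [0.133 0.01  0.   ]
6.0 [ 0.002 -0.026  0.   ] [0.199 0.015 0.   ]
8.0 [ 0.003 -0.035 -0.001] [0.266 0.019 0.   ]
10.0 [ 0.003 -0.044 -0.001] [0.332 0.024 0.   ]
```

View pics/z6.png

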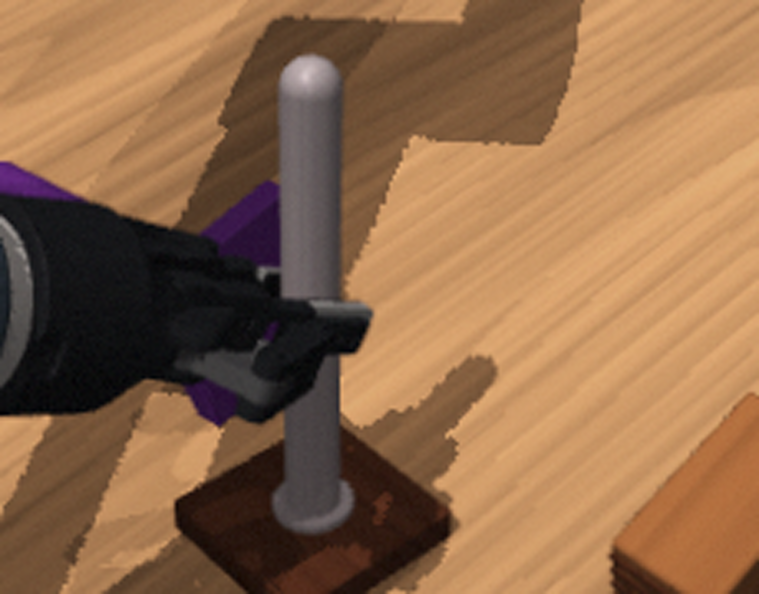

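step_arm(
  commands="0.001 -0.014 0.002 0.1 0.007 0;0.002 -0.027 0.002 0.2 0.015 0;0.003 -0.04 0.001 0.3 0.022 0;0.004 -0.053 0 0.4 0.029 0;0.005 -0.066 -0.002 0.5 0.037 0;0.005 -0.072 -0.004 0.553 0.04 0;0.005 -0.072 -0.004 0.553 0.04 0;0.005 -0.072 -0.004 0.553 0.04 0",
)

```text
time_s: 10.13
eef_pos: [0.5742, -0.3538, 0.1226]
tcp_rot: [0.814, 1.432, 0.917]
force: [0.1, -1.0, 3.7]
gripper_width: 0.0222
```

```bash
python3 - <<'E'
from h import *
o=r.observe();print(o['time_s'],o['eef_pos'],o['force'],o['ft_torque'],o['gripper_width'],o['joints'])
x=R.from_rotvec(o['tcp_rot']).as_matrix()[:,0]; print('tilt',np.degrees(np.arctan2(x@h,-x[2])))
for n,(a,b,c,d) in dict(scene=(190,390,60,310),top=(100,300,350,600)).items():
    im=cams.read_camera(n)['pixels'][a:b,c:d,::-1]
    cv2.imwrite(f'pics/z7{n}.png',cv2.resize(im,None,fx=3,fy=3,interpolation=cv2.INTER_CUBIC))
E
```

```text
10.1333 [ 0.57419865 -0.35384155  0.12261026] [ 0.06712635 -0.97747437  3.66402613] [ 0.13590625 -0.1976151   0.11763498] 0.022194302104730074 [-0.9662567   1.15782962  0.64164684  0.63868859  2.27802227 -0.86497009]
tilt 63.439363828178884
```

View pics/z7scene.png

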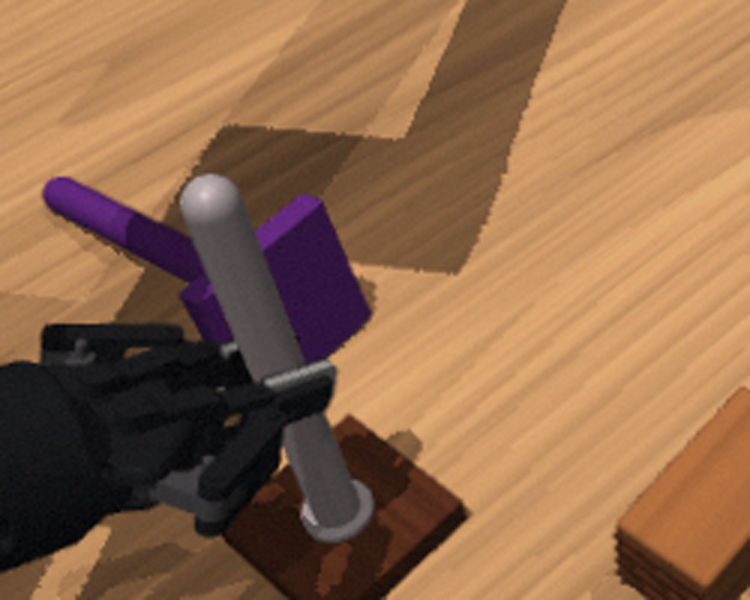

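View pics/z7top.png

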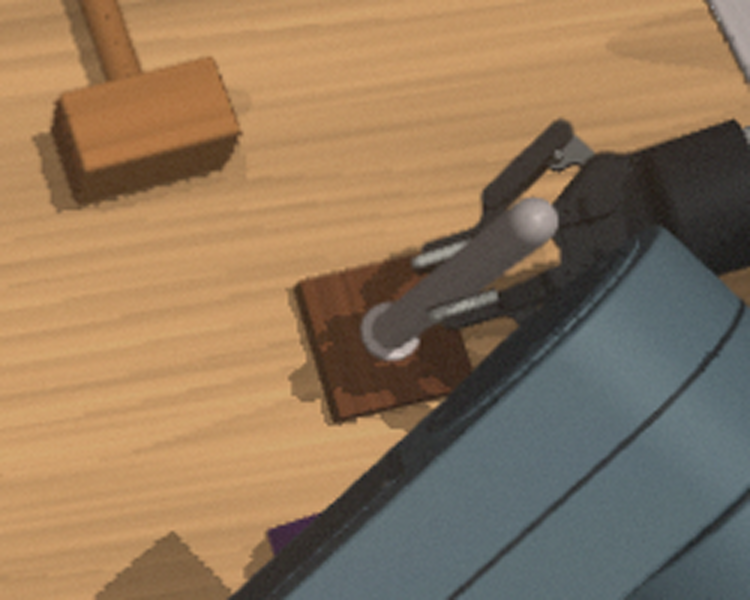

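```bash
python3 - <<'E'
from h import *
c=cams.read_camera('top');s=cams.read_camera('scene')
a,e1=tri(c,(528.3,174),s,(130.7,256.7));b,e2=tri(c,(480,209.3),s,(172.7,359))
v=a-b;print(a,e1,b,e2,np.degrees(np.arccos(v[2]/np.linalg.norm(v))),v/np.linalg.norm(v))
# base corners: top face z=.018 from top view
for p in((448,194.5),(487,185),(462,241),(507,222)):print(onz(c,p,.018).round(4))
E
```

```text
[ 0.57506793 -0.36951474  0.2385691 ] 0.0011471548870549254 [ 0.57647089 -0.36926114  0.02180572] 0.0003151941071317709 0.3768402843177543 [-0.00647218 -0.00116988  0.99997837]
[ 0.6141 -0.3172  0.018 ]
[ 0.6211 -0.3939  0.018 ]
[ 0.524  -0.3247  0.018 ]
[ 0.5461 -0.4153  0.018 ]
```

Triangulation puts the post 0.4° from vertical, with its tip at about 0.25 m, so it's standing. I'll release.

step_arm(
  commands="0 0 0 0 0 0;0 0 0 0 0 0;0 0 0 0 0 0;0 0 0 0 0 0;0 0 0 0 0 0;0 0 0 0 0 0;0 0 0 0 0 0;0 0 0 0 0 0",
  fingers=85,
)

```text
time_s: 11.0
eef_pos: [0.5741, -0.355, 0.1233]
tcp_rot: [0.812, 1.43, 0.915]
force: [-0.2, 0.0, -0.2]
gripper_width: 0.0847
```

```bash
python3 - <<'E'
from h import *
o=r.observe();print(o['time_s'],o['eef_pos'],o['force'],o['gripper_width'])
print(-R.from_rotvec(o['tcp_rot']).as_matrix()[:,0])
im=cams.read_camera('top')['pixels'][100:300,350:600,::-1]
cv2.imwrite('pics/z8.png',cv2.resize(im,None,fx=3,fy=3))
E
```

```text
11.0 [ 0.57409348 -0.35502564  0.12329869] [-0.1685336   0.04914051 -0.21214402] 0.08468898545769078
[ 0.06278313 -0.89117734  0.4492897 ]
```

View pics/z8.png

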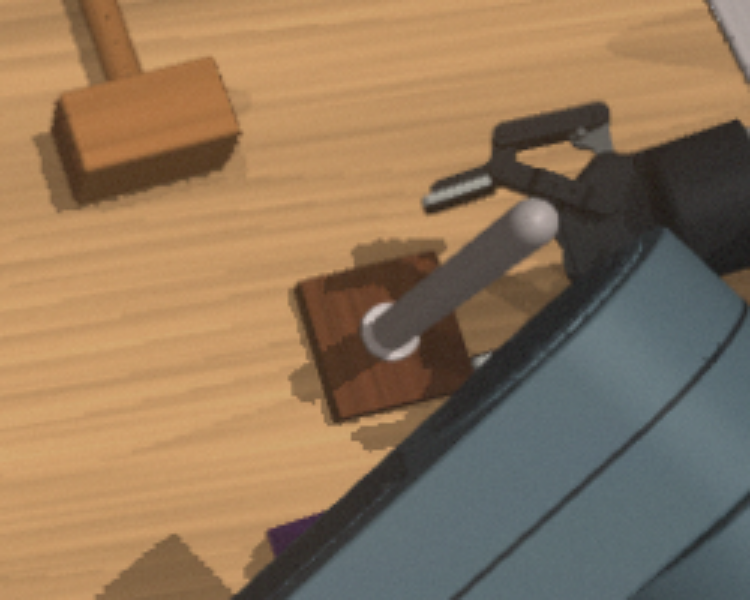

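step_arm(
  commands="0.003 -0.036 0.018 0 0 0;0.005 -0.071 0.036 0 0 0;0.007 -0.107 0.054 0 0 0;0.01 -0.143 0.072 0 0 0;0.01 -0.143 0.072 0 0 0;0.01 -0.143 0.072 0 0 0",
)

```text
time_s: 11.55
eef_pos: [0.5775, -0.4255, 0.1569]
tcp_rot: [0.816, 1.429, 0.915]
force: [0.4, -0.1, 0.2]
gripper_width: 0.0849
```

```bash
python3 - <<'E'
from h import *
o=r.observe();print(o['time_s'],o['eef_pos'],o['tcp_rot'],o['force'],o['gripper_width'],o['joints'])
for n in('top','scene'):
  im=cams.read_camera(n)['pixels'][...,::-1]; cv2.imwrite(f'pics/{n}9.png',im)
E
```

```text
11.55 [ 0.57746451 -0.42545385  0.15688061] [0.81574632 1.42873634 0.91531202] [ 0.35240135 -0.09407116  0.15895506] 0.08492395563712343 [-1.00760891  1.32523008  0.18991485  0.81194592  2.51680165 -0.62906661]
```

View pics/top9.png

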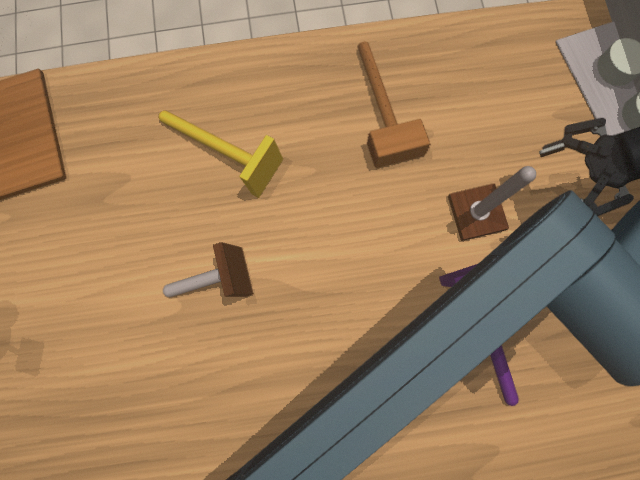

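View pics/scene9.png

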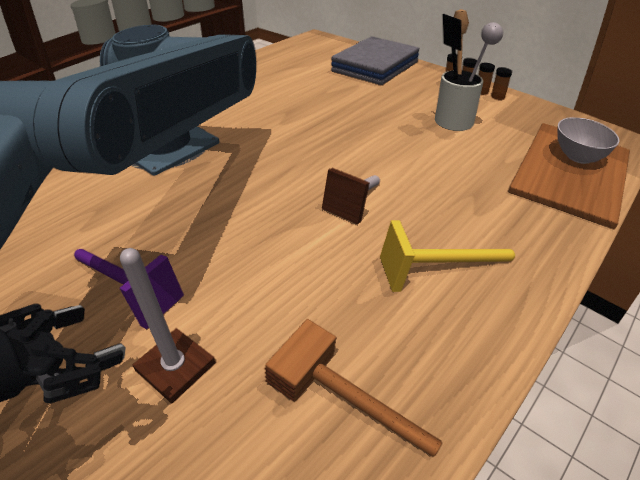

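The holder stands at (480,210) in the top view with the fingers clear, and the short holder hasn't moved. Joint 3 is at its lower limit (0.19), so I'll back off 10 mm before the final check.

step_arm(
  commands="-0.001 0.01 -0.004 0 0 0;-0.002 0.02 -0.009 0 0 0;-0.002 0.02 -0.009 0 0 0;-0.002 0.02 -0.009 0 0 0;-0.002 0.02 -0.009 0 0 0;-0.002 0.02 -0.009 0 0 0",
)

```text
time_s: 12.15
eef_pos: [0.5774, -0.4153, 0.1553]
tcp_rot: [0.81, 1.429, 0.914]
force: [0.6, 0.1, -0.0]
gripper_width: 0.0853
```

```bash
python3 - <<'E'
from h import *
o=r.observe();print(o['time_s'],o['eef_pos'],o['force'],o['joints'],abs(o['qd']).max())
c=cams.read_camera('top');s=cams.read_camera('scene')
a,e1=tri(c,(528.3,174.3),s,(130.5,257));b,e2=tri(c,(480.3,209.5),s,(172.5,359))
v=a-b;print(a,e1,b,e2,np.degrees(np.arccos(v[2]/np.linalg.norm(v))))
for k in('grey','brown'):
  for A,ce,rect,p in blobs(c['pixels'],k):
    if 150<ce[0]<540 and ce[1]>100: print(k,A,ce.round(1))
cv2.imwrite('pics/top10.png',c['pixels'][...,::-1])
E
```

```text
12.15 [ 0.57738005 -0.41533496  0.15525153] [ 0.55103893  0.13180834 -0.00222801] [-1.00143405  1.28230318  0.28483366  0.76207275  2.47300166 -0.6911993 ] 0.008820090762581898
[ 0.57474849 -0.36972384  0.2380117 ] 0.0010483170607997936 [ 0.5761053  -0.36959561  0.02176818] 2.089505564551733e-05 0.36109617609371686
grey 845 [503.6 192.4]
grey 23610 [446.8 345.8]
grey 703 [192.1 282.8]
brown 162 [484.6 191.4]
brown 163 [469.7 196.9]
brown 993 [480.9 219.8]
brown 517 [223.3 269.7]
```

View pics/top10.png

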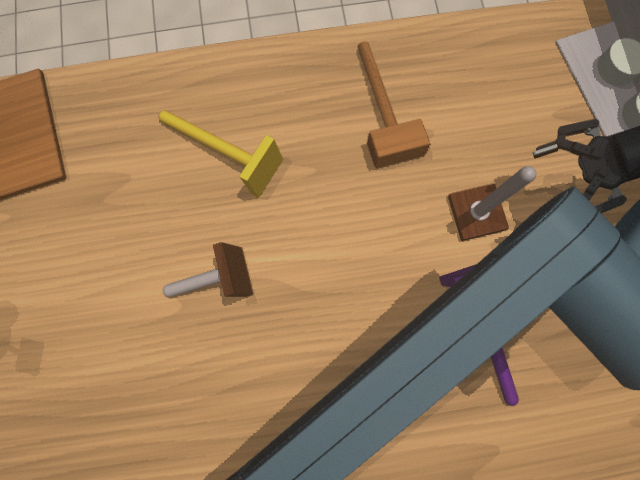

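```bash
python3 -c "
from cell import r
print(r.hand_in())"
```

```text
the job is handed in; nothing more can be done
None
```

The taller holder now stands upright on its base, and I handed the job in at about 12.3 s. I pinched its post, swung it about 98.5° around the base edge with the tool turning along with it, then let go and backed off.

**Last checks:**
- **Upright:** triangulation from the top and scene cameras puts the post about 0.4° from vertical. Its tip is at about 0.25 m, so the centre is at about 125 mm.
- **Pivot edge:** the post axis is at (0.576, -0.370). That puts the pivot edge within a few millimetres of where it lay.
- **Shorter holder:** its post centre moved only 0.1 pixel in the top view, so it has not moved.
- **Gripper:** it is open and clear of the post, and the force on the tool is about 0.6 N.

**Off plan:**
- **Swing angle:** I first planned about 81.5° instead of 98.5°, noticed it on the way and added the rest before letting go.
- **Pressing:** while lifting, the base edge pressed on the worktop with about 14 N at the readings I took.
- **Joint limit:** during the retreat joint 3 came to 0.1899 against its 0.19 lower limit. I can't rule out that this counts as passing its range. I moved it back to 0.28 before handing in.

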